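# Fasten the open cover stud with the stud key

## Robot

A 6-joint arm with a two-finger parallel gripper is mounted at the origin on a cart in front of the work surface, level with it; the furniture and walls round the work are solid. World frame = base frame: x ahead of the robot, y to its left, z up, the work surface at z = 0. Lengths are in mm, angles in rad, forces in N, time in s.
With the tool pointing down it reaches from about 300 to 775 mm from the base axis. Payload 14.6 kg.
Tool frame: the origin (TCP) lies at the very end of the fingers, on their centre line; the grasp point (between the pads) lies 19 mm behind it; z points along the fingers, y is the line along which they close (so a half turn about z gives the same grasp; the last joint's range is limited). The gripper opens to 94 mm and grips with 3 to 60 N. Pads are 16 mm wide; open, the fingers measure 119 mm over their backs; the gripper's body (75 mm by 177 mm) begins 78 mm behind the grasp point.
Start: joints at [-1.38, 0.3, 1.521, -0, 1.321, -0.067], TCP at [140.218, -531.816, 205.446] pointing down, gripper open.
Joint ranges: [-3.03, 3.03], [-0.79, 2.21], [0.23, 2.52], [-1.04, 4.18], [0, 3.07], [-2.55, 2.55]. Speed limits (rad/s): [2.22, 2.22, 2.57, 3.14, 3.14, 3.14].

## Interface

Orientations are given as [roll, pitch, yaw] about the fixed x, y, z axes, in that order (R = Rz(yaw) Ry(pitch) Rx(roll)).
In Python, from cell import manip, eyes, ticket gives the robot as it stands. The module is installed in compiled form; this text tells all that it offers.
- The arm moves only by the tool arm_command, never from a script. Its argument "plan" is a list of rows, each a list of 5 numbers: the opening, from -1 (shut) to 1 (fully open), then the shift along the tool's x, y, z in m, then the turn about the tool's z in rad. In form: [[jaw, dx, dy, dz, roll], ...]. A call has 1 to 20 rows; each row shifts and turns the commanded pose from where the row before left it, along the tool's axes as they then stand; what a row does not reach is not made up. A row lasts 1/8 s, in which the tool goes at most 62.5 mm and 10.7 degrees, less where a joint would pass 70% of its speed; a pose out of reach is approached as far as the arm can. A call is refused whole if a number of a shift passes 0.0625 or a number of a turn 0.188, either way. A call with a gripper value outside its range is refused whole. The fingers move at their own pace and stop on an object; "newtons" is the grip in N (left out, the last holds). Time passes only in rows, so rows that do not move let the fingers close. It gives the time, the measured TCP pose, the force, the opening and the grip force at its end, in the units of the state.
- manip.read_state(): the state, without advancing time (a new reading comes with each control period).
- eyes.camera(name): name is "side" or "top" or "wrist"; returns a dict with "img" (420x560x3 uint8, blue, green, red), "z_map" (420x560 float32, mm along the optical axis (not along the pixel's ray), 0 where there is no reading), "fx", "fy", "cx", "cy" (pixels), "eye" and "orientation" of the camera in the world. Camera axes: x right, y down, z forward; pixel columns grow to the right and rows downward; lengths in mm; the calibration is good to about 2 mm. A picture is of the moment at which its call begins.
- ticket.sign_off(): hands the job in; it is judged then, once.
The state is a dict: "clock": time; "joints": joint angles; "qd": joint speeds; "effort": joint torques, N m; "eef_pos": TCP position; "eef_rot": TCP orientation; "wrist_force": force on the tool from outside, world axes, zero at the start; "moment": the same for the moment, N m; "finger_gap": finger opening in mm; "finger_force": force on a finger pad.
Only numpy, scipy, OpenCV 4.12 (cv2) and the standard library are available. Lean on these libraries where they do the work, as an engineer would, in place of code of your own. Each camera call takes 0.05 s, during which the arm holds its last target. There are 200 camera calls.

## Task

The cover of the instrument case on the worktop is held by two slotted quarter-turn studs; one is still open (its slot points roughly from the case's front to its back), the other is fastened (slot along the front edge) and must stay so. Take the stud key out of its holder, set its blade in the open stud's slot, press the stud in gently and turn it clockwise, feeling for the stop about a quarter turn on, then ease off so that it springs up into its catch; do not force it against the stop. Then stand the key back in its holder, fully home, and leave the other things where they are.

Things in the scene. Friction and masses are not known exactly. Their poses are not given: they have to be found in the camera images.
- key: stud key, 118 mm long, 0.09 kg, upright in the holder, at any yaw. Origin: middle of the blade's lower edge, z up. Steel blade 22 mm wide (key x), 3 thick (key y), 10 long; shank 10 across; collar 40 across, 47 to 51 mm above the origin; black square handle 22 x 22 mm (faces square to key x and y) from 51 to 118 mm
- holder: grey key holder, a fixed block 64 x 64 x 50 mm with an upright round hole through it, 28 mm across; origin under its centre. The key's collar rests on the top (key origin 3 mm above the worktop)
- holder_hole0 (a point): centre of the mouth of the holder's hole, 50 mm above the worktop
- case: fixed grey instrument case, 160 mm front to back (case x) by 220 mm wide (case y) by 55 mm high, with an aluminium cover on top; origin under its centre; its front faces the robot
- stud_1: the open stud (left or right one): round steel stud, 32 mm across, near the front edge of the case's cover, with a slot across its top; origin on its axis at the cover's surface (55 mm above the worktop), z up, x from the case's front to its back. Its spring pushes back with 6 N at first, 11 N when pressed in fully (6 mm); then a hard stop. More than 0.2 N m at the turning stop is too much
- stud_1_slot (a point): centre of the slot's mouth in the top of the open stud (13 mm above the cover when not pressed); turns and sinks with the stud; x along the slot. The slot is 4.4 mm wide with a chamfered mouth, 5.5 mm deep, and open at both ends
- stud_1_turn (a joint): angle of the open stud, grows clockwise seen from above; -0.15 to 0.15 at the start (slot roughly along case x). The middle of the catch, hidden under the cover, lies somewhere from 1.05 to 1.75; the stud has 0.05 of play either way in it, and a solid stop ends the turn 0.05 beyond. Between start and catch a ledge keeps the stud pressed in by 3 mm
- stud_1_press (a joint): how far the open stud is pressed in, 0 (sprung up) to 0.006 m; it must be pressed in by more than 3 mm to turn at all; back at 0 in the catch
- stud_2: the fastened stud, 140 mm beside the open one and of the same make; origin and axes likewise
- stud_2_turn (a joint): angle of the fastened stud, clockwise from above; about 1.4 when fastened (slot roughly along case y)
- stud_2_press (a joint): how far the fastened stud is pressed in, 0 to 0.006 m
- jar_12: bystander: squat white jar with a black lid, 66 mm across, 60 mm tall; origin under its centre, z up
- pot_small_1: bystander: small white pot, 55 mm across, 46 mm tall; origin under its centre, z up
- drop_bottle_1: bystander: small brown dropper bottle with a white cap, 36 mm across, 88 mm tall; origin under its centre, z up
There are look-alikes about, which are no part of the job. Leave any blue look-alike of the key alone.

How it is judged (in metres and radians):
On the way, in this order (a step that is already met when the one before it is completed fails the run):
1. the key's blade presses the open stud in by more than 3 mm (contact force between key and stud_1 above 2 N and value of joint stud_1_press above 0.003 m), for 0.1 s.
2. the stud has been turned and has sprung up into its catch (value of joint stud_1_turn above 0.9 rad and value of joint stud_1_press below 0.001 m), for 0.2 s.
At the end, for the whole second after the job is handed in: The open stud is turned by more than 0.9 rad and sprung up in its catch (pressed in less than 1 mm); the other stud is still fastened and up; the key stands upright (within 0.1 rad) in the holder's hole with its collar down on the block (within 3 mm), released and at rest (all of step 2 and value of joint stud_2_turn above 1.2 rad and value of joint stud_2_press below 0.001 m and horizontal distance between key and holder_hole0 below 0.008 m and z of key in the frame of holder below 0.006 m and angle between key's own z axis and vertical below 0.1 rad and linear speed of key below 0.01 m/s); the robot touches nothing.
It fails at once if the key bears on the open stud with more than 45 N in all (sum over the blade) (contact force between key and stud_1 above 45 N).
It fails at once if the fingers work the open stud instead of the key (contact force between the fingers and stud_1 above 1 N).
It fails at once if the fastened stud is turned loose (value of joint stud_2_turn below 1.2 rad).
It fails at once if the jar, the pot or the small bottle is moved by more than 20 mm or tipped (distance of any of jar_12, pot_small_1, drop_bottle_1 from where it was at the start of the episode above 0.02 m or angle between any of jar_12, pot_small_1, drop_bottle_1's own z axis and vertical above 0.35 rad).
It also fails if it takes over 64 s, if anything falls off the work surface, if the arm or the gripper's body presses on something with over 40 N, if the wrist force passes 120 N, or if a joint passes its speed limit or range.

## Working session

There is one attempt and no reset: what is moved stays moved. The work goes in short steps, Python scripts to look and compute and a tool call to move; the robot and the scene stay as the last step left them, time stands still between calls to the robot, and variables do not carry over. Pictures are saved under pics/ and viewed, at most 10 in all, crops included, and the job is handed in when it is done.

Besides the shell and the picture viewer there is one more tool, called after ">>>" as name(argument=value, ...) on one line, values as JSON. arm_command: Moves the arm, as the interface text tells. Its arguments: {"type":"object","properties":{"plan":{"type":"array"},"newtons":{"type":"number"}},"required":["plan"]}

```bash
mkdir -p pics; cat > h.py <<'E'
import numpy as np, cv2
from cell import manip, eyes, ticket
from scipy.spatial.transform import Rotation as R
def shot(n,save=None):
    c=eyes.camera(n)
    if save: cv2.imwrite('pics/'+save,c['img'])
    return c
def cloud(c):
    z=c['z_map'];v,u=np.mgrid[:420,:560]
    p=np.stack([(u-c['cx'])/c['fx']*z,(v-c['cy'])/c['fy']*z,z],-1)
    o=np.array(c['orientation'])
    M=R.from_euler('xyz',o).as_matrix() if o.size==3 else o.reshape(3,3)
    return p@M.T+np.array(c['eye'])
E
python3 - <<'E'
from h import *
for n in ['top','side']:
    c=shot(n,n+'1.png');p=cloud(c);np.save(n+'1.npy',p)
    print(n,c['eye'],c['orientation'],c['fx'],p[210,280])
print(manip.read_state())
E
```

```text
top [ 325.7843469    84.53583201 1384.7863966 ] [-2.97274469  0.01765052 -1.55379899] 448.8169005051354 [584.89901694 121.82041173  -2.60036593]
side [ 132.50577415 -996.70525317  539.08296757] [-1.94493159  0.01239577 -0.36318825] 379.78894171409365 [550.85769303 179.55739038  47.55919528]
{'clock': 0.1, 'joints': array([-1.37958953e+00,  3.00422350e-01,  1.52150397e+00,  1.02425004e-05,
        1.32070883e+00, -6.65774315e-02]), 'qd': array([-0.00021154, -0.00033862,  0.0005006 , -0.00044316, -0.00133062,
       -0.0002951 ]), 'effort': array([ 1.35977672e-03, -5.32645190e+01, -3.53281081e+01,  7.09476345e-02,
        2.35492451e-02, -6.29982151e-05]), 'eef_pos': array([ 140.18379303, -531.59494419,  204.94569074]), 'eef_rot': array([-3.14055313e+00, -7.92546826e-05,  2.57781647e-01]), 'wrist_force': array([-0.16341427, -0.08845931, -0.09618587]), 'moment': array([ 0.02399808, -0.00431279, -0.02790771]), 'finger_force': 0.0, 'finger_gap': 94.00872851859063}
```

View pics/top1.png

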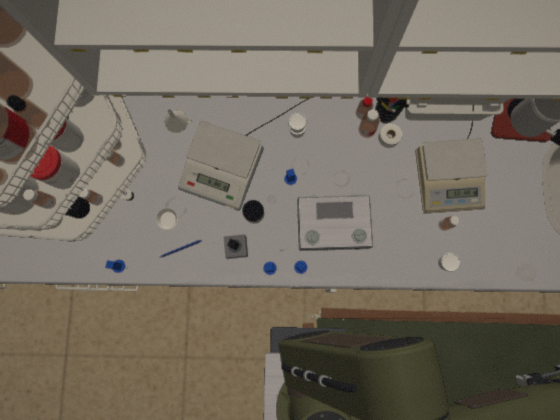

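View pics/side1.png

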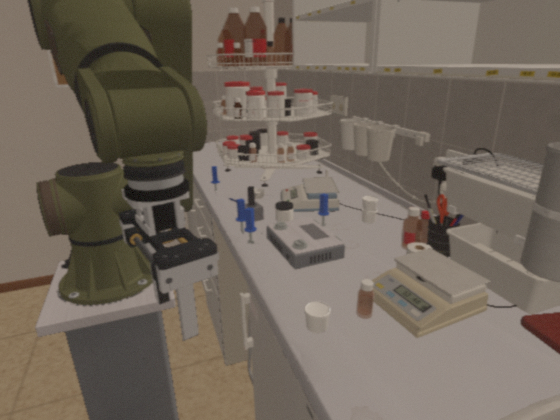

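The top picture shows the holder with the black key at about (235,244) and the case at (335,222), with studs at (312,237) and (360,236). Blue look-alikes stand at (270,268), (301,267) and (290,177). Next I'll measure these and enlarge a crop.

```bash
python3 - <<'E'
from h import *
p=np.load('top1.npy');im=cv2.imread('pics/top1.png')
cv2.imwrite('pics/crop1.png',cv2.resize(im[165:285,215:385],None,fx=4.7,fy=4.7,interpolation=cv2.INTER_CUBIC))
for u,v in [(235,244),(228,252),(244,238),(312,237),(360,236),(301,206),(369,206),(303,246),(369,246),(335,230),(253,211),(270,268),(301,267),(290,177),(452,222)]:
    print(u,v,p[v,u].round(0))
def obj(name,m):
    q=p[m];print(name,len(q),q.mean(0).round(1),((q.min(0)+q.max(0))/2).round(1),(q.max(0)-q.min(0)).round(1))
v,u=np.mgrid[:420,:560];z=p[...,2]
def box(a,b,c,d):return (u>=a)&(u<=b)&(v>=c)&(v<=d)
obj('keytop',box(222,250,230,262)&(z>100)); obj('holder',box(220,252,228,264)&(z>35)&(z<60))
obj('case',box(292,380,190,255)&(z>42)); obj('s_r',box(345,372,226,247)&(z>61)); obj('s_l',box(300,325,226,249)&(z>61))
E
```

```text
235 244 [462. 245. 119.]
228 252 [446. 274.  46.]
244 238 [489. 227.  47.]
312 237 [492.  24.  65.]
360 236 [ 497. -117.   71.]
301 206 [586.  57.  61.]
369 206 [ 590. -147.   56.]
303 246 [466.  50.  57.]
369 246 [ 470. -146.   49.]
335 230 [516. -45.  56.]
253 211 [569. 201.  62.]
270 268 [396. 144. 119.]
301 267 [400.  57. 116.]
290 177 [663.  91. 110.]
452 222 [ 540. -383.   83.]
keytop 71 [455.9 243.8 191.6] [401.2 175.9 742.8] [ 150.8  182.7 1284. ]
holder 385 [462.3 252.3  50.6] [464.2 253.4  47.2] [67.6 67.8 23.9]
case 3872 [537.6 -41.8  65.9] [476.8 -36.  713.4] [ 302.   241.2 1342.8]
s_r 120 [ 493.9 -108.5  110.2] [422.3 -31.7 722.9] [ 193.1  232.4 1323.8]
s_l 118 [490.  26.  89.] [425.6  36.3 722.9] [ 199.5   96.4 1323.8]
```

View pics/crop1.png

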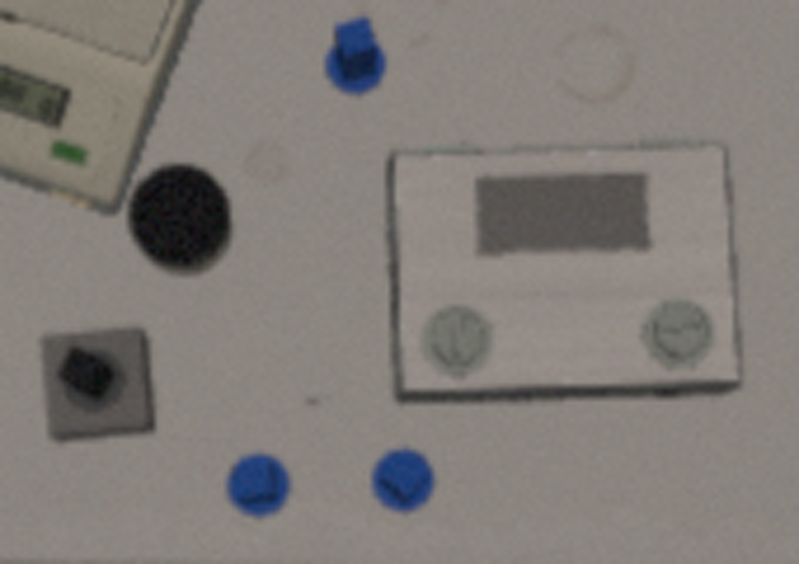

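The left stud is the open one, near (492,26), and the key is near (461,246) with its handle faces at about 65°. I'll raise the arm, turn it and travel towards the key.

```bash
cat >> h.py <<'E'
def shift(dx,dy,yaw):  # world mm -> tool m
    return round((dx*np.cos(yaw)+dy*np.sin(yaw))/1000,4),round((dx*np.sin(yaw)-dy*np.cos(yaw))/1000,4)
def st():
    s=manip.read_state();print(round(s['clock'],2),s['eef_pos'].round(2),s['eef_rot'].round(4),s['wrist_force'].round(2),s['moment'].round(3),round(s['finger_gap'],2),s['joints'].round(3));return s
E
python3 - <<'E'
from h import *
p=np.load('top1.npy')
def blob(u0,u1,v0,v1,a,b):
    q=p[v0:v1,u0:u1].reshape(-1,3);q=q[(q[:,2]>a)&(q[:,2]<b)];print(len(q),q.mean(0).round(1),np.ptp(q,0).round(1))
blob(222,250,230,262,105,130)
blob(302,324,226,249,61,75);blob(348,372,226,247,61,75)
yaw=0.258+0.875
print(shift(310,330,yaw),shift(-10,448,yaw))
E
```

```text
65 [463.7 253.6 120.9] [26.1 25.7 17.6]
114 [493.1  25.   66.8] [53.7 58.9 13.7]
116 [ 499.7 -115.1   66.3] [39.2 65.3 13.9]
(np.float64(0.4303), np.float64(0.1409)) (np.float64(0.4015), np.float64(-0.199))
```

>>> arm_command(plan=[[1, 0, 0, -0.01, -0.175], [1, 0, 0, -0.01, -0.175], [1, 0, 0, -0.01, -0.175], [1, 0, 0, -0.01, -0.175], [1, 0, 0, -0.01, -0.175], [1, 0.048, 0.0157, 0, 0], [1, 0.048, 0.0157, 0, 0], [1, 0.048, 0.0157, 0, 0], [1, 0.048, 0.0157, 0, 0], [1, 0.048, 0.0157, 0, 0], [1, 0.048, 0.0157, 0, 0], [1, 0.048, 0.0157, 0, 0], [1, 0.048, 0.0157, 0, 0], [1, 0.046, 0.0157, 0, 0], [1, 0, 0, 0, 0]])

```text
clock: 1.98
eef_pos: [451.8, -200.3, 254.9]
eef_rot: [-3.141, -0.0, 1.136]
wrist_force: [-0.4, -0.4, 0.5]
finger_gap: 94.0
finger_force: 0.0
```

>>> arm_command(plan=[[1, 0.0446, -0.0221, 0, 0], [1, 0.0446, -0.0221, 0, 0], [1, 0.0446, -0.0221, 0, 0], [1, 0.0446, -0.0221, 0, 0], [1, 0.0446, -0.0221, 0, 0], [1, 0.0446, -0.0221, 0, 0], [1, 0.0446, -0.0221, 0, 0], [1, 0.0446, -0.0221, 0, 0], [1, 0.0446, -0.0221, 0, 0], [1, 0, 0, 0, 0], [1, 0, 0, 0, 0]])

```text
clock: 3.35
eef_pos: [440.8, 244.5, 255.2]
eef_rot: [-3.141, 0.001, 1.132]
wrist_force: [0.6, -0.4, 0.5]
finger_gap: 94.1
finger_force: 0.0
```

```bash
python3 - <<'E'
from h import *
st()
c=shot('wrist','w1.png');p=cloud(c);np.save('w1.npy',p);print(c['eye'],c['orientation'],c['fx'])
E
```

```text
3.35 [440.79 244.53 255.23] [-3.1415e+00  6.0000e-04  1.1324e+00] [ 0.63 -0.44  0.55] [-0.005 -0.054  0.021] 94.12 [ 0.434  0.162  1.575 -0.     1.406  0.872]
[476.58702168 320.08412024 433.80398493] [ 2.85107228e+00 -8.14886928e-04 -4.38120151e-01] 306.10460957426426
```

View pics/w1.png

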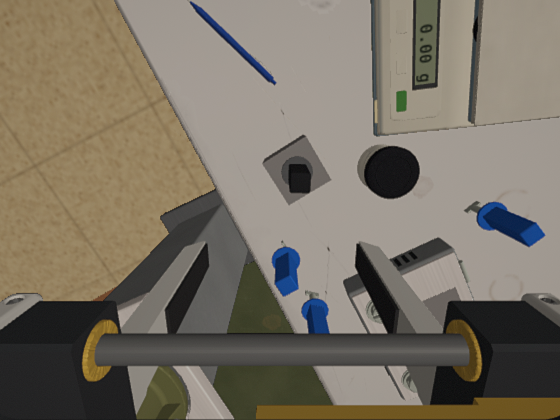

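The wrist view shows the black handle top at about (300,180), nearly square to the image, so the yaw is close. I'll fit the key's top and the holder from depth.

```bash
python3 - <<'E'
from h import *
p=np.load('w1.npy')
s=p[125:215,250:340].reshape(-1,3)
def fit(q,n):
    q=q.astype(np.float32);r=cv2.minAreaRect(q[:,:2]);print(n,len(q),np.median(q,0).round(1),np.round(r[0],1),np.round(r[1],1),round(r[2],1))
t=s[(s[:,2]>113)&(s[:,2]<130)];fit(t,'keytop')
a=s[(s[:,2]>44)&(s[:,2]<56)];fit(a,'holdertop')
# refine with image: dark pixel top face
im=cv2.imread('pics/w1.png');cv2.imwrite('pics/w1c.png',cv2.resize(im[130:210,255:345],None,fx=6,fy=6,interpolation=cv2.INTER_CUBIC))
E
```

```text
Traceback (most recent call last):
cv2.error: OpenCV(4.12.0) /io/opencv/modules/imgproc/src/convhull.cpp:143: error: (-215:Assertion failed) total >= 0 && (depth == CV_32F || depth == CV_32S) in function 'convexHull'
```

```bash
python3 - <<'E'
from h import *
p=np.load('w1.npy')
s=p[125:215,250:340].reshape(-1,3)
def fit(q,n):
    q=np.ascontiguousarray(q,np.float32);r=cv2.minAreaRect(np.ascontiguousarray(q[:,:2]));print(n,len(q),np.median(q,0).round(1),np.round(r[0],1),np.round(r[1],1),round(r[2],1))
t=s[(s[:,2]>113)&(s[:,2]<130)];fit(t,'keytop')
a=s[(s[:,2]>44)&(s[:,2]<56)];fit(a,'holdertop')
im=cv2.imread('pics/w1.png');cv2.imwrite('pics/w1c.png',cv2.resize(im[130:210,255:345],None,fx=6,fy=6,interpolation=cv2.INTER_CUBIC))
E
```

```text
keytop 438 [466.8 253.8 120.4] [466.8 253.5] [21.2 22.1] 63.6
holdertop 1953 [469.2 261.5  49.7] [466.5 252.9] [64.1 64.3] 6.8
```

View pics/w1c.png

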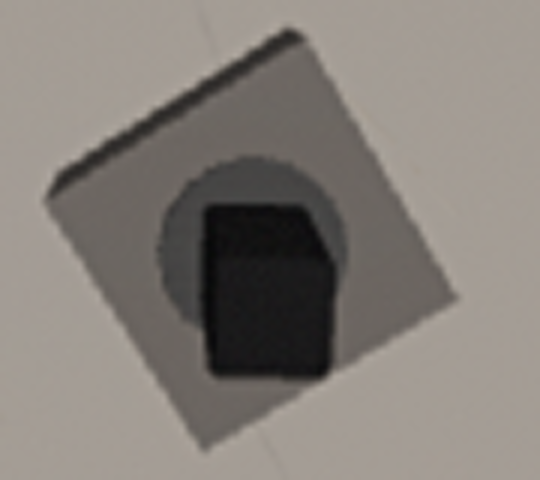

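The rectangle fits agree: the key is at (466.8,253.5) with yaw 1.110 and top at 120, and the holder's centre is at (466.5,252.9). Next I'll descend and grasp at mid-handle.

```bash
python3 -c "
from h import *
print(shift(26,9,1.110))"
```

```text
(np.float64(0.0196), np.float64(0.0193))
```

>>> arm_command(plan=[[1, 0, 0, 0, 0.022], [1, 0.0196, 0.0193, 0, 0], [1, 0, 0, 0.04, 0], [1, 0, 0, 0.04, 0], [1, 0, 0, 0.04, 0], [1, 0, 0, 0.035, 0], [1, 0, 0, 0.032, 0], [1, 0, 0, 0, 0], [-1, 0, 0, 0, 0], [-1, 0, 0, 0, 0], [-1, 0, 0, 0, 0], [-1, 0, 0, 0, 0], [-1, 0, 0, 0, 0], [-1, 0, 0, 0, 0], [-1, 0, 0, 0, 0]], newtons=40)

```text
clock: 5.28
eef_pos: [466.7, 254.5, 68.4]
eef_rot: [-3.142, 0.0, 1.111]
wrist_force: [-0.8, -0.5, -0.7]
finger_gap: 27.0
finger_force: 0.0
```

```bash
python3 -c "
from h import *
st()"
```

```text
5.28 [466.67 254.53  68.44] [-3.1416  0.      1.1108] [-0.75 -0.46 -0.66] [-0.038 -0.019 -0.033] 26.99 [0.43  0.416 1.709 0.    1.017 0.89 ]
```

>>> arm_command(plan=[[-1, 0, 0, 0, 0], [-1, 0, 0, 0, 0], [-1, 0, 0, 0, 0], [-1, 0, 0, -0.01, 0], [-1, 0, 0, -0.03, 0], [-1, 0, 0, -0.04, 0], [-1, 0, 0, -0.04, 0], [-1, 0, 0, -0.01, 0], [-1, 0, 0, 0, 0]])

```text
clock: 6.4
eef_pos: [466.6, 254.5, 198.3]
eef_rot: [3.141, -0.0, 1.111]
wrist_force: [0.4, -0.4, -1.2]
finger_gap: 22.0
finger_force: 40.0
```

```bash
python3 - <<'E'
from h import *
s=st()
print(shift(490-s['eef_pos'][0],26-s['eef_pos'][1],s['eef_rot'][2]))
for n in ['side','wrist']:
    c=shot(n,n+'2.png');np.save(n+'2.npy',cloud(c))
    M=R.from_euler('xyz',c['orientation']).as_matrix()
    for dz in (16,-60):
        q=M.T@(s['eef_pos']+[0,0,dz]-c['eye']);print(n,q[0]/q[2]*c['fx']+c['cx'],q[1]/q[2]*c['fy']+c['cy'],q[2])
a=cv2.imread('pics/side2.png');b=cv2.imread('pics/wrist2.png')
cv2.imwrite('pics/ab2.png',np.hstack([cv2.resize(a[120:240,190:310],(400,400),interpolation=3),cv2.resize(b[150:400,155:405],(400,400),interpolation=3)]))
E
```

```text
6.4 [466.59 254.5  198.31] [ 3.1414e+00 -2.0000e-04  1.1109e+00] [ 0.36 -0.4  -1.15] [-0.077 -0.051  0.002] 21.95 [ 0.43   0.264  1.583 -0.     1.294  0.89 ]
(np.float64(-0.1944), np.float64(0.1224))
side 248.94403485271116 161.42696762058048 1318.4428304802943
side 249.97151096209112 182.37559412728575 1346.2162454730112
wrist 280.960606481785 266.792613182061 178.7355265601973
wrist 281.1152014282885 223.63456478287645 251.54108719617278
```

View pics/ab2.png

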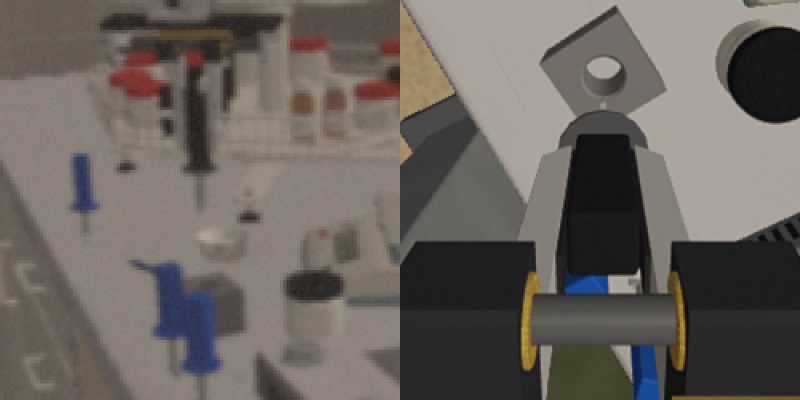

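In the wrist view the blade tip past the collar looks only about 3 mm wide, so the blade lies along tool x. I'll turn the tool to yaw ≈ π, where joint 6 has room for the clockwise turn, and go above the left stud.

>>> arm_command(plan=[[-1, 0, 0, 0, -0.1845], [-1, 0, 0, 0, -0.1845], [-1, 0, 0, 0, -0.1845], [-1, 0, 0, 0, -0.1845], [-1, 0, 0, 0, -0.1845], [-1, 0, 0, 0, -0.1845], [-1, 0, 0, 0, -0.1845], [-1, 0, 0, 0, -0.1845], [-1, 0, 0, 0, -0.1845], [-1, 0, 0, 0, -0.1845], [-1, 0, 0, 0, -0.185], [-1, -0.0055, -0.0457, 0, 0], [-1, -0.0055, -0.0457, 0, 0], [-1, -0.0055, -0.0457, 0, 0], [-1, -0.0055, -0.0457, 0, 0], [-1, -0.0055, -0.0457, 0, 0], [-1, 0, 0, 0, 0], [-1, 0, 0, 0, 0]])

```text
clock: 8.75
eef_pos: [493.6, 26.3, 197.5]
eef_rot: [3.141, -0.002, 3.14]
wrist_force: [-0.5, -0.3, -0.7]
finger_gap: 21.8
finger_force: 40.0
```

```bash
python3 - <<'E'
from h import *
s=st()
c=shot('wrist','w3.png');p=cloud(c);np.save('w3.npy',p)
print(c['eye'],c['orientation'],c['cx'],c['cy'],c['fy'])
E
```

```text
8.75 [493.62  26.33 197.51] [ 3.1414e+00 -1.7000e-03  3.1405e+00] [-0.51 -0.32 -0.69] [ 0.102 -0.164  0.013] 21.83 [-0.021  0.184  1.684  0.     1.275 -1.591]
[410.67507    26.191427  376.2877456] [2.85297555e+00 5.38501556e-04 1.56991087e+00] 281.5338652775791 209.34963944633185 306.10460957426426
```

View pics/w3.png

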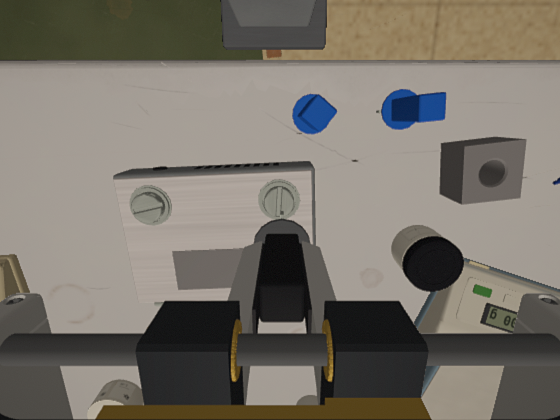

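The open stud is at about (279,199) with its slot nearly vertical in the picture. I'll enlarge it.

```bash
python3 - <<'E'
from h import *
im=cv2.imread('pics/w3.png');cv2.imwrite('pics/w3c.png',cv2.resize(im[170:240,240:320],None,fx=8,fy=8,interpolation=cv2.INTER_CUBIC))
p=np.load('w3.npy');q=p[172:225,250:308].reshape(-1,3)
for a,b in((52,59),(63.5,74)):
    t=q[(q[:,2]>a)&(q[:,2]<b)];print(len(t),np.median(t,0).round(1),((t.min(0)+t.max(0))/2).round(1),np.ptp(t,0).round(1))
t=q[(q[:,2]>63.5)&(q[:,2]<74)].astype(np.float32);print(cv2.minEnclosingCircle(np.ascontiguousarray(t[:,:2])))
E
```

```text
1952 [485.7  21.6  54.7] [494.2  22.5  55.5] [59.  63.5  7. ]
564 [494.1  20.2  67.4] [494.8  22.8  66.5] [30.8 30.6  6. ]
((495.047607421875, 22.690587997436523), 15.988433837890625)
```

View pics/w3c.png

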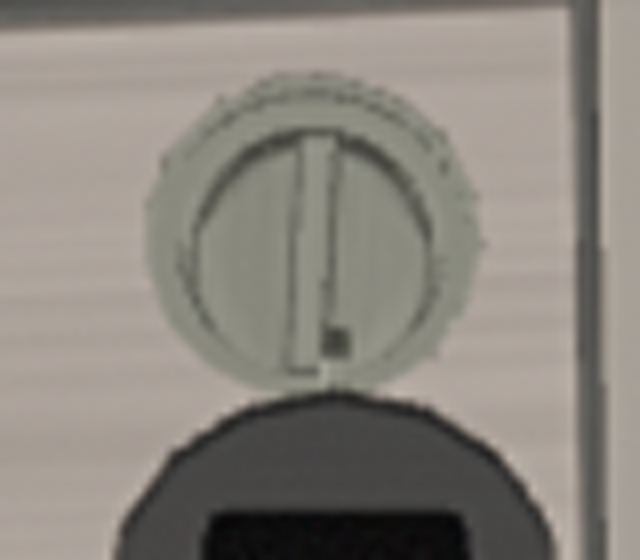

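```bash
python3 - <<'E'
from h import *
eye=np.array([410.67507,26.191427,376.2877456]);M=R.from_euler('xyz',[2.85297555,5.38501556e-04,1.56991087]).as_matrix()
f=306.1046;cx,cy=281.5339,209.3496
def ray(u,v,z):
    u=(u+.5)/8-.5+240;v=(v+.5)/8-.5+170
    d=M@[(u-cx)/f,(v-cy)/f,1];return eye+d*(z-eye[2])/d[2]
def proj(P):
    q=M.T@(np.array(P)-eye);u=q[0]/q[2]*f+cx;v=q[1]/q[2]*f+cy;return ((u-240+.5)*8-.5,(v-170+.5)*8-.5)
a=ray(319,140,68);b=ray(306,350,68);d=b-a;print(a,b,np.degrees(np.arctan2(d[1],d[0])))
for u,v in((195,250),(433,250),(314,130),(314,240)):print(ray(u,v,68))
T=np.array([493.62,26.33,197.51])
for dx in(-11,11):
  for z in(-65,-55):print(dx,z,proj(T+[dx,0,z]))
# visible blade corner: x extent -> y position at blade near face
print(ray(336,342,132.5), ray(336,342,137))
E
```

```text
[478.29822146  23.80968203  68.        ] [506.56474181  22.01574119  68.        ] -3.631418703307495
[492.91510644   7.61728562  68.        ]
[492.93810056  38.61584127  68.        ]
[476.9867478   23.17143249  68.        ]
[491.58073334  23.12158046  68.        ]
-11 -65 (np.float64(338.9848261808934), np.float64(314.28293781821617))
-11 -55 (np.float64(339.0568665077585), np.float64(342.6229807445525))
11 -65 (np.float64(339.0907281122245), np.float64(512.687319008337))
11 -55 (np.float64(339.16501728048934), np.float64(547.9021449326897))
[485.6324598   26.01760418 132.5       ] [484.24884532  26.02081272 137.        ]
```

The stud axis is near (493.8,23.0) and the slot angle is about 0.063 rad clockwise. I'll turn the tool to match, shift it, come down to about 4 mm above the slot and look again.

>>> arm_command(plan=[[-1, 0, -0.0031, 0, 0], [-1, 0, 0, 0, 0.063], [-1, 0, 0, 0.03, 0], [-1, 0, 0, 0.02, 0], [-1, 0, 0, 0.01, 0], [-1, 0, 0, 0, 0], [-1, 0, 0, 0, 0]])

```text
clock: 9.68
eef_pos: [494.4, 23.0, 139.2]
eef_rot: [3.142, 0.001, 3.078]
wrist_force: [-0.5, -2.4, -0.6]
finger_gap: 21.9
finger_force: 40.0
```

```bash
python3 - <<'E'
from h import *
s=st()
c=shot('wrist','w4.png');print(c['eye'],c['orientation'])
im=c['img'];M=R.from_euler('xyz',c['orientation']).as_matrix()
q=M.T@(s['eef_pos']+[-10,0,-61]-c['eye']);u=int(q[0]/q[2]*c['fx']+c['cx']);v=int(q[1]/q[2]*c['fy']+c['cy']);print(u,v)
cv2.imwrite('pics/w4c.png',cv2.resize(im[v-30:v+30,u-40:u+40],None,fx=10,fy=10,interpolation=cv2.INTER_CUBIC))
E
```

```text
9.68 [494.38  23.01 139.23] [3.1416e+00 1.2000e-03 3.0780e+00] [-0.47 -2.41 -0.64] [ 0.041 -0.11  -0.012] 21.88 [-0.027  0.245  1.753 -0.     1.142 -1.535]
[411.07545297  28.13178901 317.76634429] [2.85010928e+00 6.68411002e-04 1.50747386e+00]
281 211
```

View pics/w4c.png

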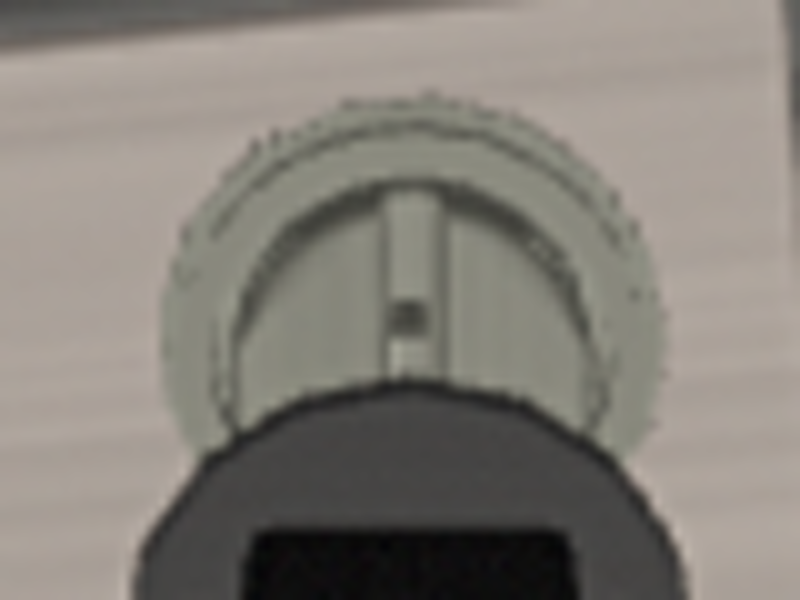

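The blade (column 408) sits parallel to the slot (centre 414) and about 0.4 mm to the left. I'll correct by 0.4 mm and lower it into the slot.

>>> arm_command(plan=[[-1, 0, 0.0004, 0.002, 0], [-1, 0, 0, 0.002, 0], [-1, 0, 0, 0.001, 0], [-1, 0, 0, 0.001, 0], [-1, 0, 0, 0.001, 0], [-1, 0, 0, 0.001, 0], [-1, 0, 0, 0, 0]])

```text
clock: 10.6
eef_pos: [494.0, 23.3, 130.4]
eef_rot: [-3.142, -0.0, 3.078]
wrist_force: [0.3, 0.4, -1.1]
finger_gap: 21.4
finger_force: 40.0
```

```bash
python3 -c "
from h import *
st()"
```

```text
10.6 [493.97  23.29 130.36] [-3.1416e+00 -1.0000e-04  3.0778e+00] [ 0.35  0.42 -1.11] [ 0.094 -0.159 -0.013] 21.41 [-0.027  0.256  1.762 -0.     1.123 -1.534]
```

There's no force with the blade 3 mm below the slot mouth, so it is in the slot. Next I'll press.

>>> arm_command(plan=[[-1, 0, 0, 0.001, 0], [-1, 0, 0, 0.001, 0], [-1, 0, 0, 0.001, 0], [-1, 0, 0, 0.001, 0], [-1, 0, 0, 0, 0]])

```text
clock: 11.22
eef_pos: [494.1, 23.3, 126.7]
eef_rot: [-3.142, 0.0, 3.078]
wrist_force: [-2.1, -0.4, 5.8]
finger_gap: 21.9
finger_force: 40.0
```

>>> arm_command(plan=[[-1, 0, 0, 0.001, 0], [-1, 0, 0, 0.001, 0], [-1, 0, 0, 0, 0]])

```text
clock: 11.6
eef_pos: [494.1, 23.3, 124.8]
eef_rot: [3.142, 0.0, 3.078]
wrist_force: [-2.3, 0.3, 7.4]
finger_gap: 22.0
finger_force: 40.0
```

>>> arm_command(plan=[[-1, 0, 0, 0.001, 0], [-1, 0, 0, 0.0007, 0], [-1, 0, 0, 0, 0], [-1, 0, 0, 0, 0.08], [-1, 0, 0, 0, 0.08], [-1, 0, 0, 0, 0]])

```text
clock: 12.35
eef_pos: [494.1, 23.4, 123.3]
eef_rot: [3.141, 0.0, 2.917]
wrist_force: [-2.5, 0.3, 9.2]
finger_gap: 22.0
finger_force: 40.0
```

```bash
python3 -c "
from h import *
st()"
```

```text
12.35 [494.14  23.37 123.29] [3.1414e+00 5.0000e-04 2.9166e+00] [-2.53  0.27  9.16] [0.101 0.604 0.063] 21.96 [-0.027  0.265  1.769  0.     1.107 -1.373]
```

>>> arm_command(plan=[[-1, 0, 0, 0, 0.1], [-1, 0, 0, 0, 0.1], [-1, 0, 0, 0, 0.1], [-1, 0, 0, 0, 0.1], [-1, 0, 0, 0, 0]])

```text
clock: 12.98
eef_pos: [494.2, 23.5, 123.4]
eef_rot: [3.141, 0.0, 2.516]
wrist_force: [-2.1, 0.3, 8.2]
finger_gap: 21.7
finger_force: 40.0
```

```bash
python3 -c "
from h import *
st()"
```

```text
12.97 [494.24  23.46 123.36] [3.1409e+00 5.0000e-04 2.5163e+00] [-2.12  0.33  8.21] [ 0.315  0.495 -0.029] 21.67 [-0.027  0.265  1.769  0.     1.107 -0.972]
```

>>> arm_command(plan=[[-1, 0, 0, 0, 0.1], [-1, 0, 0, 0, 0.1], [-1, 0, 0, 0, 0.1], [-1, 0, 0, 0, 0.1], [-1, 0, 0, 0, 0.03], [-1, 0, 0, 0, 0]])

```text
clock: 13.72
eef_pos: [494.4, 23.5, 123.4]
eef_rot: [3.14, 0.0, 2.087]
wrist_force: [-2.4, 2.5, 7.7]
finger_gap: 21.9
finger_force: 40.0
```

```bash
python3 -c "
from h import *
st()"
```

```text
13.72 [494.36  23.54 123.41] [3.1404e+00 2.0000e-04 2.0873e+00] [-2.35  2.51  7.72] [0.406 0.414 0.038] 21.87 [-2.700e-02  2.650e-01  1.769e+00  1.000e-03  1.106e+00 -5.430e-01]
```

The tool has turned to about 1.05 with only friction torque so far. I don't want to ram a stiff stop, so I'll ease up until the ledge carries the stud and then turn in small steps. At the catch, the stud will pop up against the blade and show as axial force.

>>> arm_command(plan=[[-1, 0, 0, -0.0008, 0], [-1, 0, 0, -0.0007, 0], [-1, 0, 0, 0, 0], [-1, 0, 0, 0, 0]])

```text
clock: 14.22
eef_pos: [494.3, 23.6, 124.8]
eef_rot: [3.14, 0.0, 2.088]
wrist_force: [-2.0, 2.0, 6.4]
finger_gap: 22.2
finger_force: 40.0
```

```bash
python3 -c "
from h import *
st()"
```

```text
14.22 [494.34  23.55 124.81] [3.1404e+00 1.0000e-04 2.0878e+00] [-2.01  1.97  6.4 ] [0.47  0.279 0.018] 22.18 [-2.700e-02  2.630e-01  1.767e+00  1.000e-03  1.110e+00 -5.440e-01]
```

>>> arm_command(plan=[[-1, 0, 0, -0.0005, 0], [-1, 0, 0, 0, 0], [-1, 0, 0, 0, 0]])

```text
clock: 14.6
eef_pos: [494.3, 23.5, 125.0]
eef_rot: [3.141, 0.0, 2.088]
wrist_force: [0.9, 2.7, 4.3]
finger_gap: 21.6
finger_force: 40.0
```

```bash
python3 -c "
from h import *
st()"
```

```text
14.6 [494.28  23.46 124.96] [3.1407e+00 1.0000e-04 2.0878e+00] [0.94 2.66 4.32] [ 0.676 -0.258  0.027] 21.6 [-0.027  0.263  1.767  0.     1.11  -0.544]
```

>>> arm_command(plan=[[-1, 0, 0, -0.0004, 0], [-1, 0, 0, 0, 0], [-1, 0, 0, 0, 0]])

```text
clock: 14.98
eef_pos: [494.0, 23.2, 125.1]
eef_rot: [-3.142, 0.0, 2.088]
wrist_force: [1.2, 1.1, 2.0]
finger_gap: 21.8
finger_force: 40.0
```

```bash
python3 -c "
from h import *
st()"
```

```text
14.97 [494.02  23.22 125.08] [-3.1415e+00  1.0000e-04  2.0878e+00] [1.19 1.12 2.03] [ 0.181 -0.447 -0.017] 21.83 [-0.027  0.263  1.767 -0.     1.111 -0.544]
```

The ledge now carries most of the load, with about 2.5 N left on the blade. I'll turn in small steps, watching Fz and the moment.

>>> arm_command(plan=[[-1, 0, 0, 0, 0.04], [-1, 0, 0, 0, 0], [-1, 0, 0, 0, 0]])

```text
clock: 15.35
eef_pos: [494.1, 23.2, 125.1]
eef_rot: [3.142, 0.0, 2.049]
wrist_force: [1.8, 0.6, 2.0]
finger_gap: 21.7
finger_force: 40.0
```

```bash
python3 -c "
from h import *
st()"
```

```text
15.35 [494.08  23.23 125.14] [3.1415e+00 2.0000e-04 2.0486e+00] [1.75 0.57 1.98] [ 0.152 -0.671 -0.036] 21.66 [-0.027  0.263  1.767 -0.     1.111 -0.505]
```

>>> arm_command(plan=[[-1, 0, 0, 0, 0.04], [-1, 0, 0, 0, 0], [-1, 0, 0, 0, 0]])

```text
clock: 15.72
eef_pos: [494.2, 23.3, 125.2]
eef_rot: [3.141, 0.0, 2.009]
wrist_force: [4.5, 0.4, -0.1]
finger_gap: 21.7
finger_force: 40.0
```

```bash
python3 -c "
from h import *
st()"
```

```text
15.72 [494.24  23.32 125.19] [3.1410e+00 3.0000e-04 2.0089e+00] [ 4.51  0.44 -0.07] [ 0.286 -1.331 -0.009] 21.71 [-0.027  0.263  1.767  0.     1.111 -0.465]
```

>>> arm_command(plan=[[-1, -0.0002, 0.0005, 0.0004, 0], [-1, 0, 0, 0, 0], [-1, 0, 0, 0, 0]])

```text
clock: 16.1
eef_pos: [494.4, 23.3, 124.9]
eef_rot: [-3.141, -0.0, 2.008]
wrist_force: [0.3, 0.8, 4.7]
finger_gap: 22.0
finger_force: 40.0
```

```bash
python3 -c "
from h import *
st()"
```

```text
16.1 [494.43  23.32 124.94] [-3.1413e+00 -1.0000e-04  2.0082e+00] [0.28 0.83 4.74] [ 0.244 -0.365  0.053] 22.03 [-0.027  0.264  1.766 -0.     1.112 -0.464]
```

>>> arm_command(plan=[[-1, 0, 0, 0, 0.03], [-1, 0, 0, 0, 0], [-1, 0, 0, 0, 0]])

```text
clock: 16.48
eef_pos: [494.4, 23.4, 124.9]
eef_rot: [-3.141, -0.0, 1.978]
wrist_force: [1.0, 1.7, 6.1]
finger_gap: 22.0
finger_force: 40.0
```

```bash
python3 -c "
from h import *
st()"
```

```text
16.48 [494.43  23.35 124.9 ] [-3.1413e+00 -1.0000e-04  1.9775e+00] [0.97 1.72 6.13] [ 0.217 -0.313  0.015] 22.01 [-0.027  0.264  1.766 -0.     1.112 -0.434]
```

>>> arm_command(plan=[[-1, 0, 0, 0, 0.04], [-1, 0, 0, 0, 0], [-1, 0, 0, 0, 0]])

```text
clock: 16.85
eef_pos: [494.4, 23.3, 124.9]
eef_rot: [-3.141, -0.0, 1.937]
wrist_force: [1.7, 0.7, 5.0]
finger_gap: 21.8
finger_force: 40.0
```

```bash
python3 -c "
from h import *
st()"
```

```text
16.85 [494.45  23.33 124.95] [-3.1413e+00 -1.0000e-04  1.9375e+00] [1.69 0.7  5.05] [ 0.272 -0.318  0.026] 21.84 [-0.027  0.264  1.766 -0.     1.112 -0.394]
```

>>> arm_command(plan=[[-1, 0, 0, 0, 0.04], [-1, 0, 0, 0, 0], [-1, 0, 0, 0, 0]])

```text
clock: 17.23
eef_pos: [494.4, 23.3, 124.9]
eef_rot: [-3.141, -0.0, 1.897]
wrist_force: [0.7, 0.3, 5.7]
finger_gap: 22.0
finger_force: 40.0
```

```bash
python3 -c "
from h import *
st()"
```

```text
17.23 [494.42  23.34 124.93] [-3.1413e+00 -1.0000e-04  1.8974e+00] [0.69 0.25 5.69] [ 0.246 -0.305 -0.007] 21.99 [-0.027  0.264  1.766 -0.     1.112 -0.353]
```

>>> arm_command(plan=[[-1, 0, 0, 0, 0.04], [-1, 0, 0, 0, 0], [-1, 0, 0, 0, 0]])

```text
clock: 17.6
eef_pos: [494.4, 23.4, 124.9]
eef_rot: [-3.141, -0.0, 1.857]
wrist_force: [1.3, 1.5, 5.5]
finger_gap: 22.0
finger_force: 40.0
```

```bash
python3 -c "
from h import *
st()"
```

```text
17.6 [494.44  23.35 124.92] [-3.1413e+00 -1.0000e-04  1.8575e+00] [1.26 1.52 5.49] [ 0.23  -0.327  0.017] 22.05 [-0.027  0.264  1.766  0.     1.112 -0.314]
```

>>> arm_command(plan=[[-1, 0, 0, 0, 0.04], [-1, 0, 0, 0, 0], [-1, 0, 0, 0, 0]])

```text
clock: 17.98
eef_pos: [494.4, 23.3, 124.9]
eef_rot: [-3.141, -0.0, 1.817]
wrist_force: [0.6, 1.3, 5.3]
finger_gap: 22.0
finger_force: 40.0
```

```bash
python3 -c "
from h import *
st()"
```

```text
17.98 [494.45  23.32 124.92] [-3.1413e+00 -1.0000e-04  1.8175e+00] [0.62 1.27 5.33] [ 0.252 -0.297  0.011] 22.0 [-0.027  0.264  1.766 -0.     1.112 -0.274]
```

>>> arm_command(plan=[[-1, 0, 0, 0, 0.04], [-1, 0, 0, 0, 0], [-1, 0, 0, 0, 0]])

```text
clock: 18.35
eef_pos: [494.5, 23.3, 125.0]
eef_rot: [-3.141, -0.0, 1.777]
wrist_force: [1.6, 0.5, 5.0]
finger_gap: 22.0
finger_force: 40.0
```

```bash
python3 -c "
from h import *
st()"
```

```text
18.35 [494.47  23.34 124.96] [-3.1414 -0.      1.7774] [1.62 0.46 5.  ] [ 0.242 -0.287  0.033] 22.03 [-0.027  0.264  1.766  0.     1.112 -0.233]
```

>>> arm_command(plan=[[-1, 0, 0, 0, 0.04], [-1, 0, 0, 0, 0], [-1, 0, 0, 0, 0]])

```text
clock: 18.73
eef_pos: [494.5, 23.3, 124.9]
eef_rot: [-3.141, -0.0, 1.737]
wrist_force: [0.6, 1.1, 5.9]
finger_gap: 21.8
finger_force: 40.0
```

```bash
python3 -c "
from h import *
st()"
```

```text
18.73 [494.46  23.32 124.94] [-3.1414 -0.      1.7374] [0.57 1.06 5.9 ] [ 0.239 -0.375  0.015] 21.81 [-0.027  0.264  1.766  0.     1.112 -0.193]
```

>>> arm_command(plan=[[-1, 0, 0, 0, 0.04], [-1, 0, 0, 0, 0], [-1, 0, 0, 0, 0]])

```text
clock: 19.1
eef_pos: [494.5, 23.3, 124.9]
eef_rot: [-3.141, -0.0, 1.697]
wrist_force: [1.5, 1.2, 6.5]
finger_gap: 21.9
finger_force: 40.0
```

```bash
python3 -c "
from h import *
st()"
```

```text
19.1 [494.47  23.34 124.94] [-3.1414 -0.      1.6975] [1.53 1.19 6.52] [ 0.242 -0.356 -0.005] 21.93 [-0.027  0.264  1.766 -0.     1.112 -0.153]
```

>>> arm_command(plan=[[-1, 0, 0, -0.0005, 0], [-1, 0, 0, 0, 0], [-1, 0, 0, 0, 0]])

```text
clock: 19.48
eef_pos: [494.5, 23.3, 125.2]
eef_rot: [-3.141, -0.0, 1.698]
wrist_force: [2.3, 0.2, 1.1]
finger_gap: 21.9
finger_force: 40.0
```

```bash
python3 -c "
from h import *
st()"
```

```text
19.48 [494.46  23.33 125.17] [-3.1413 -0.      1.6978] [2.26 0.21 1.06] [ 0.195 -0.579  0.042] 21.87 [-0.027  0.264  1.766 -0.     1.112 -0.154]
```

Raising by 0.5 mm dropped the force to about 1 N, so the stud is still on the ledge. I'll stay at this height and keep turning.

>>> arm_command(plan=[[-1, 0, 0, 0.0001, 0.04], [-1, 0, 0, 0, 0], [-1, 0, 0, 0, 0]])

```text
clock: 19.85
eef_pos: [494.5, 23.3, 125.2]
eef_rot: [-3.142, 0.0, 1.659]
wrist_force: [0.7, 1.2, 2.7]
finger_gap: 21.6
finger_force: 40.0
```

```bash
python3 -c "
from h import *
st()"
```

```text
19.85 [494.53  23.33 125.16] [-3.1415  0.      1.6587] [0.71 1.17 2.72] [ 0.126 -0.501  0.003] 21.62 [-0.027  0.264  1.766 -0.     1.112 -0.115]
```

>>> arm_command(plan=[[-1, 0, 0, 0, 0.04], [-1, 0, 0, 0, 0], [-1, 0, 0, 0, 0]])

```text
clock: 20.23
eef_pos: [494.5, 23.4, 125.2]
eef_rot: [-3.142, -0.0, 1.619]
wrist_force: [1.5, 1.0, 3.2]
finger_gap: 21.9
finger_force: 40.0
```

```bash
python3 -c "
from h import *
st()"
```

```text
20.23 [494.53  23.36 125.18] [-3.1416 -0.      1.6189] [1.48 1.05 3.24] [ 0.129 -0.446  0.016] 21.91 [-0.027  0.264  1.766  0.     1.112 -0.075]
```

>>> arm_command(plan=[[-1, 0, 0, 0, 0.04], [-1, 0, 0, 0, 0], [-1, 0, 0, 0, 0]])

```text
clock: 20.6
eef_pos: [494.5, 23.3, 125.2]
eef_rot: [-3.142, 0.0, 1.579]
wrist_force: [1.0, 0.7, 5.3]
finger_gap: 21.7
finger_force: 40.0
```

```bash
python3 -c "
from h import *
st()"
```

```text
20.6 [494.52  23.32 125.19] [-3.1415  0.      1.5789] [0.97 0.73 5.32] [ 0.165 -0.339  0.005] 21.72 [-0.027  0.264  1.766 -0.     1.112 -0.035]
```

>>> arm_command(plan=[[-1, 0, 0, 0, 0.025], [-1, 0, 0, 0, 0], [-1, 0, 0, 0, 0]])

```text
clock: 20.98
eef_pos: [494.6, 23.3, 125.3]
eef_rot: [3.142, -0.0, 1.552]
wrist_force: [1.0, 0.8, 5.3]
finger_gap: 21.7
finger_force: 40.0
```

```bash
python3 -c "
from h import *
st()"
```

```text
20.98 [494.57  23.33 125.26] [ 3.1415 -0.      1.5521] [0.95 0.76 5.25] [ 0.115 -0.218  0.032] 21.67 [-0.027  0.264  1.766  0.     1.112 -0.008]
```

The force stepped up from 3 to 5.3 N at the same height, so the stud is probably in the catch. I'll test by easing up 1 mm.

>>> arm_command(plan=[[-1, 0, 0, -0.001, 0], [-1, 0, 0, 0, 0], [-1, 0, 0, 0, 0]])

```text
clock: 21.35
eef_pos: [494.6, 23.3, 126.4]
eef_rot: [3.142, 0.0, 1.552]
wrist_force: [0.3, 0.5, 6.1]
finger_gap: 21.7
finger_force: 40.0
```

```bash
python3 -c "
from h import *
st()"
```

```text
21.35 [494.57  23.31 126.37] [3.1415e+00 1.0000e-04 1.5524e+00] [0.34 0.53 6.12] [ 0.135 -0.096  0.059] 21.71 [-0.027  0.262  1.765 -0.     1.114 -0.008]
```

The force held at 6 N, so the stud is rising in the catch. I'll ease off fully, relax the turn, hold, and then withdraw.

>>> arm_command(plan=[[-1, 0, 0, -0.001, 0], [-1, 0, 0, -0.001, -0.03], [-1, 0, 0, -0.001, 0], [-1, 0, 0, 0, 0], [-1, 0, 0, 0, 0], [-1, 0, 0, -0.003, 0], [-1, 0, 0, -0.007, 0], [-1, 0, 0, -0.02, 0], [-1, 0, 0, -0.03, 0], [-1, 0, 0, 0, 0]])

```text
clock: 22.6
eef_pos: [495.5, 23.3, 191.3]
eef_rot: [3.138, 0.0, 1.583]
wrist_force: [0.1, -0.1, -1.5]
finger_gap: 21.8
finger_force: 40.0
```

```bash
python3 - <<'E'
from h import *
s=st()
c=shot('wrist','w5.png');p=cloud(c)
M=R.from_euler('xyz',c['orientation']).as_matrix()
q=M.T@(np.array([494,23.1,66])-c['eye']);u=int(q[0]/q[2]*c['fx']+c['cx']);v=int(q[1]/q[2]*c['fy']+c['cy']);print(u,v)
cv2.imwrite('pics/w5c.png',cv2.resize(c['img'][v-50:v+50,u-65:u+65],None,fx=6,fy=6,interpolation=cv2.INTER_CUBIC))
t=p[v-40:v+40,u-40:u+40].reshape(-1,3)
d=np.hypot(t[:,0]-494,t[:,1]-23);k=(d<13)&(t[:,2]<90);print(np.percentile(t[k,2],[10,25,50,75,90]))
E
```

```text
22.6 [495.45  23.32 191.25] [3.1375e+00 2.0000e-04 1.5828e+00] [ 0.08 -0.13 -1.49] [-0.007 -0.085 -0.013] 21.83 [-0.027  0.19   1.692 -0.     1.256 -0.039]
279 202
[61.89135539 66.06193598 67.1815191  67.71918023 68.20078704]
```

View pics/w5c.png

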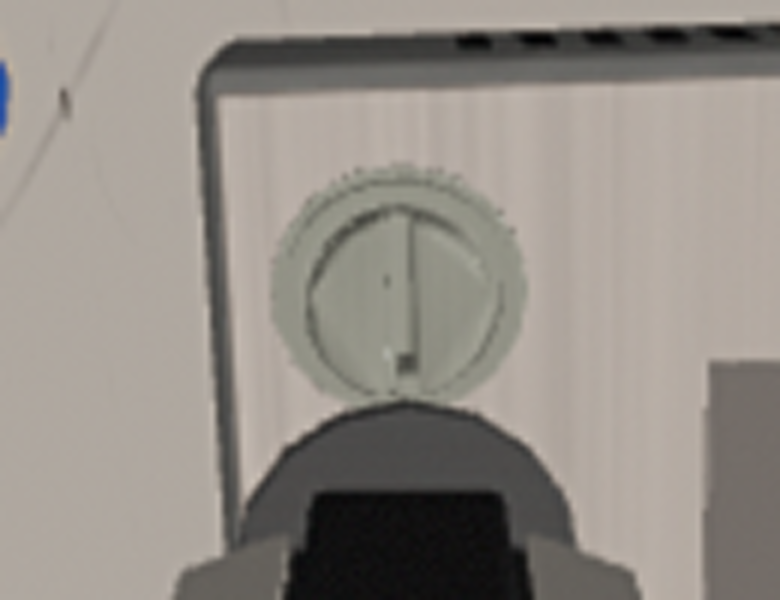

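The stud is up (top at 67–68 mm) with its slot now across. I'll carry the key back to the pose where it was grasped.

>>> arm_command(plan=[[-1, 0, 0, -0.007, 0.157], [-1, 0, 0, 0, 0.157], [-1, 0, 0, 0, 0.157], [-1, 0.0389, -0.0257, 0, 0], [-1, 0.0389, -0.0257, 0, 0], [-1, 0.0389, -0.0257, 0, 0], [-1, 0.0389, -0.0257, 0, 0], [-1, 0.0389, -0.0257, 0, 0], [-1, 0, 0, 0, 0], [-1, 0, 0, 0, 0], [-1, 0, 0, 0, 0]])

```text
clock: 24.02
eef_pos: [465.7, 253.6, 195.8]
eef_rot: [-3.141, 0.0, 1.111]
wrist_force: [-0.7, 0.1, -0.5]
finger_gap: 22.2
finger_force: 40.0
```

```bash
python3 - <<'E'
from h import *
s=st();print(shift(466.67-s['eef_pos'][0],254.53-s['eef_pos'][1],s['eef_rot'][2]))
E
```

```text
24.02 [465.68 253.64 195.81] [-3.1413e+00  5.0000e-04  1.1105e+00] [-0.73  0.15 -0.52] [-0.074 -0.053  0.016] 22.17 [ 0.43   0.264  1.589 -0.     1.288  0.89 ]
(np.float64(0.0012), np.float64(0.0005))
```

>>> arm_command(plan=[[-1, 0.0012, 0.0005, 0, 0], [-1, 0, 0, 0.04, 0], [-1, 0, 0, 0.03, 0], [-1, 0, 0, 0.01, 0], [-1, 0, 0, 0.01, 0], [-1, 0, 0, 0.015, 0], [-1, 0, 0, 0.012, 0], [-1, 0, 0, 0, 0], [-1, 0, 0, 0, 0]])

```text
clock: 25.15
eef_pos: [466.7, 255.6, 79.5]
eef_rot: [3.141, -0.0, 1.112]
wrist_force: [0.4, -0.9, -1.6]
finger_gap: 22.0
finger_force: 40.0
```

```bash
python3 -c "
from h import *
st()"
```

```text
25.15 [466.73 255.63  79.51] [ 3.1413e+00 -4.0000e-04  1.1119e+00] [ 0.44 -0.86 -1.57] [-0.026 -0.074 -0.018] 22.04 [0.432 0.401 1.701 0.    1.04  0.891]
```

>>> arm_command(plan=[[-1, -0.001, 0.0005, 0.003, 0], [-1, 0, 0, 0.003, 0], [-1, 0, 0, 0.002, 0], [-1, 0, 0, 0.001, 0], [-1, 0, 0, 0.001, 0], [-1, 0, 0, 0, 0], [-1, 0, 0, 0, 0]])

```text
clock: 26.02
eef_pos: [466.5, 254.4, 69.2]
eef_rot: [3.142, -0.0, 1.112]
wrist_force: [0.2, 0.0, -0.7]
finger_gap: 21.9
finger_force: 40.0
```

```bash
python3 -c "
from h import *
st()"
```

```text
26.02 [466.55 254.39  69.22] [ 3.1415e+00 -1.0000e-04  1.1118e+00] [ 0.18  0.   -0.68] [-0.077 -0.081  0.047] 21.89 [0.43  0.414 1.709 0.    1.018 0.889]
```

>>> arm_command(plan=[[-1, 0, 0, 0.0008, 0], [-1, 0, 0, 0, 0], [-0.4, 0, 0, 0, 0], [-0.4, 0, 0, 0, 0], [0.5, 0, 0, 0, 0], [0.5, 0, 0, 0, 0], [0.5, 0, 0, 0, 0], [0.5, 0, 0, 0, 0], [0.5, 0, 0, -0.01, 0], [0.5, 0, 0, -0.03, 0], [0.5, 0, 0, -0.04, 0], [0.5, 0, 0, -0.05, 0], [0.5, 0, 0, -0.05, 0], [0.5, 0, 0, 0, 0], [0.5, 0, 0, 0, 0]])

```text
clock: 27.9
eef_pos: [466.2, 254.2, 247.9]
eef_rot: [-3.141, 0.001, 1.112]
wrist_force: [0.0, 0.2, -1.4]
finger_gap: 70.6
finger_force: 0.0
```

```bash
python3 - <<'E'
from h import *
s=st();c=shot('wrist');p=cloud(c)
M=R.from_euler('xyz',c['orientation']).as_matrix()
q=M.T@(np.array([466.6,253.5,120])-c['eye']);u=int(q[0]/q[2]*c['fx']+c['cx']);v=int(q[1]/q[2]*c['fy']+c['cy'])
t=p[v-45:v+45,u-45:u+45].reshape(-1,3);t=t[np.hypot(t[:,0]-466,t[:,1]-253)<60]
def fit(q,n):
    q=np.ascontiguousarray(q,np.float32);r=cv2.minAreaRect(np.ascontiguousarray(q[:,:2]));print(n,len(q),np.median(q,0).round(1),np.round(r[0],1),np.round(r[1],1),round(r[2],1))
fit(t[(t[:,2]>113)&(t[:,2]<130)],'keytop');fit(t[(t[:,2]>44)&(t[:,2]<56)],'holder+collar')
c=shot('top');p=cloud(c);p0=np.load('top1.npy')
for n,(u0,u1,v0,v1) in {'jar':(240,268,197,226),'case':(296,374,194,252),'keyblk':(222,250,230,262)}.items():
    a,b=p[v0:v1,u0:u1,2],p0[v0:v1,u0:u1,2];print(n,np.mean(np.abs(a-b)>12))
E
```

```text
27.9 [466.17 254.22 247.86] [-3.1411e+00  6.0000e-04  1.1118e+00] [ 0.01  0.2  -1.37] [-0.055 -0.029 -0.031] 70.59 [ 0.43   0.228  1.513 -0.     1.402  0.889]
keytop 440 [467.1 253.7 120.3] [467.  253.3] [21.5 21. ] 63.5
holder+collar 1886 [473.6 261.7  49.7] [466.6 252.9] [64.1 64.3] 6.7
jar 0.13669950738916256
case 0.01282051282051282
keyblk 0.8102678571428571
```

```bash
python3 -c "
from h import *
print(ticket.sign_off())"
```

```text
the job is handed in; nothing more can be done
None
```

The job is handed in, with no verdict returned: the open stud turned clockwise and sprang up into its catch, slot now across, with the turning stop never forced. The key is back in its holder, fully home and released, and I touched nothing else.

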